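# Fit the bayonet filter canister to the bench extractor holder

### The arm

A 6-joint arm with a two-finger parallel gripper is mounted at the origin on a cart in front of the work surface, level with it; the furniture and walls round the work are solid. World frame = base frame: x ahead of the robot, y to its left, z up, the work surface at z = 0. Lengths are in m, angles in degrees, forces in N, time in s.
With the tool pointing down it reaches from about 0.4 to 0.825 m from the base axis. Payload 7 kg.
Tool frame: the origin (TCP) lies on the centre line of the jaws, within the pads' length; the fingertips stand r.tip_reach ahead of it and the grasp point (between the pads) is the TCP (r.tip_reach is the distance from the TCP to the fingertips, in m); z points along the fingers, y is the line along which they close (so a half turn about z gives the same grasp; the last joint's range is limited). The gripper opens to 88 mm and grips with 3 to 60 N. Pads are 19 mm wide; open, the fingers measure 130 mm over their backs; the gripper's body (78 mm by 193 mm) begins 47 mm behind the grasp point.
Start: joints at [-57.061, 20.546, 0.682, 0, -70.136, -16.507], TCP at [0.191, -0.647, 0.246] pointing down, gripper open.
Joint ranges: [-176.03, 176.03], [-82.01, 121.73], [-58.28, 71.71], [-173.87, 95.51], [-174.79, -0.11], [-173.66, 173.66]. Speed limits (degrees/s): [136.94, 136.94, 172.46, 180, 180, 180].

### API

Orientations are given as [roll, pitch, yaw] about the fixed x, y, z axes, in that order (R = Rz(yaw) Ry(pitch) Rx(roll)).
In Python, from plant import sensors, cams, r gives the robot as it stands.
- The arm moves only by the tool drive_tool, never from a script. Its argument "rows" is a list of rows, each an object of numbers: "fingers": the gripper's target within -1 to 1 (fully open at 1, half-way at 0, shut at -1); "x", "y", "z": the shift along the tool's x, y, z in m; "spin": the turn about the tool's z in rad. A call has 1 to 10 rows; each row is the pose to reach, as a shift and turn from the pose commanded when the call began, along the tool's axes at that moment; what a row does not reach only later rows make up. A row lasts 1/8 s, in which the tool goes at most 62.5 mm and 10.7 degrees, less where a joint would pass 70% of its speed; a pose out of reach is approached as far as the arm can. A call with a gripper value outside its range is refused whole. The fingers move at their own pace and stop on an object; "newtons" is the grip in N (left out, the last holds). Time passes only in rows, so rows that repeat a pose let the fingers close. It gives the time, the measured TCP pose, the force, the opening and the grip force at its end, in the units of the state.
- sensors.get_state(): the state, without advancing time (a new reading comes with each control period).
- cams.capture(name): name is "scene" or "top"; returns a dict with "pixels" (400x640x3 uint8, red, green, blue), "intrinsics" (3x3 intrinsics, pixels), "eye" and "orientation" of the camera in the world. Camera axes: x right, y up, looking along -z (the intrinsics and any distortion apply to the point x, -y, -z); pixel columns grow to the right and rows downward; lengths in m; the calibration is good to about 2 mm. A picture is of the moment at which its call begins. There is no depth.
- r.close_job(): hands the job in; it is judged then, once.
The state is a dict: "time_s": time; "joints": joint angles; "qd": joint speeds; "joint_torque": joint torques, N m; "tcp_pos": TCP position; "eef_rot": TCP orientation; "contact_force": force on the tool from outside, world axes, zero at the start; "moment": the same for the moment, N m; "gripper_width": finger opening in m; "gripper_force": force on a finger pad.
Only numpy, scipy, OpenCV 4.12 (cv2) and the standard library are available. Lean on these libraries where they do the work, as an engineer would, in place of code of your own. Each camera call takes 0.05 s, during which the arm holds its last target. There are 200 camera calls.

### The job

Take the dust cap off the holder and set it down flat in the wooden tray, upright with its grip bar on top. Then fit the canister that has two lugs into the holder: lugs into the slots, push it down against the spring, turn it clockwise until it reaches the stop, and let it click up so that it stays locked; then let go. Leave the screw-thread canister, the wooden block, the glass bowl and the bottle standing where they are.

Things in the scene. Friction and masses are not known exactly. Their poses are not given: they have to be found in the camera images.
- holder: Fixed round aluminium bayonet holder on the bench (place and yaw vary), 60 mm high, cup 88 mm outside diameter on a 116 mm flange, short hose stub on its +y side. Origin: on its axis at bench level, z up. At its +x and -x sides the rim has entry slots for lugs (34 degrees wide, out to radius 39 mm). Below the slots, walls let the lugs turn only clockwise (seen from above).
- holder_mouth (a point): Centre of the holder's mouth, level with the rim (60 mm high). Between the slots runs a steel lip, inner radius 30 mm, 10 mm thick: lug tops must be more than 10 mm below the rim to turn under it. 75 degrees clockwise from each slot is a pocket, 4 mm up into the lip (6 degrees play each way), where the spring lifts the lugs; the end stop lies just past it.
- spring_plate (a joint): Sprung round plate inside the holder on which the canister stands; value = metres pressed down, 0 to 0.020. At 0 its top is 44 mm above the bench; pushing takes about 4 N at 0, 12 N at 0.020. Canister standing unlocked in the slots: about 0; lugs clear under the lip: over 0.012, aim for 0.016; locked: about 0.008 (canister's underside 36 mm above the bench).
- canister_centre (a point): Canister that fits: upright, 124 mm high, 0.25 kg; point on its axis half-way up (62 mm). Barrel 54 mm diameter, 84 mm high; on top a black grip bar 50 mm long (along its x), 22 wide (y), from 84 to 124 mm. Two steel lugs by the foot at its +x and -x, in line with the bar: 10 mm wide, out to radius 36 mm, 10 to 18 mm over its underside; the foot tapers to 42 mm. Half-turn symmetric.
- screw_canister_centre (a point): Canister that does not fit: 104 mm high, same barrel and bar, but a ribbed screw thread of 66 mm diameter round its foot and no lugs. Point on its axis, half-way up (52 mm). Leave it alone. It and the right canister may stand in either place.
- cap_centre (a point): Loose grey dust cap on the holder's rim, 53 mm high, 0.09 kg; point on its axis half-way up (26.5 mm). From below: spigot 52 mm diameter, 8 mm high (inside the mouth); disc 92 mm diameter, 8 to 15 mm; grip bar 50 mm long (along its x), 20 wide (y), 15 to 53 mm. Lifts straight off. On the holder its underside is 52 mm above the bench.
- tray: Fixed shallow wooden tray, 140x140 mm, 22 mm high, walls and floor 5 mm thick. Origin: centre of its underside, on the bench. It and the holder may stand on either side.
- drilled_block_centre (a point): Beech block 110x68x72 mm with drilled ends, standing loose in the middle of the bench; point half-way up. Leave alone.
- footed_glass_centre (a point): Cut glass bowl on a foot, 100 mm diameter, 80 mm high, loose, near the robot; point half-way up. Leave alone.
- cork_bottle_centre (a point): Tall corked flask, 131 mm diameter at its belly (lower third), 322 mm high, loose, at the back between holder and tray; point half-way up. Leave alone, and carry things round it.
There are look-alikes about, which are no part of the job. What is shaped like the part that bears canister_centre but purple is not meant.

How it is judged:
By the outcome, as a careful person would: the job done as asked, in the order asked, and still so for the second after the job is handed in, with the robot touching nothing.
It also fails if it takes over 72 s, if anything falls off the work surface, if the arm or the gripper's body presses on something with over 40 N, if the wrist force passes 120 N, or if a joint passes its speed limit or range.

## Working session

There is one attempt and no reset: what is moved stays moved. The work goes in short steps, Python scripts to look and compute and a tool call to move; the robot and the scene stay as the last step left them, time stands still between calls to the robot, and variables do not carry over. Pictures are saved under pics/ and viewed, at most 10 in all, crops included, and the job is handed in when it is done.

Besides the shell and the picture viewer there is one more tool, called after ">>>" by a JSON object that holds its "op" and its "data". drive_tool: Moves the arm, as the interface text tells. Its arguments: {"type":"object","properties":{"rows":{"type":"array"},"newtons":{"type":"number"}},"required":["rows"]}

```bash
mkdir -p pics
cat > h.py <<'E'
import numpy as np, cv2, pickle
def grab(n):
    from plant import cams
    c=cams.capture(n); cv2.imwrite(f'pics/_raw.png',c['pixels'][:,:,::-1]); return c
def rot(c):
    from scipy.spatial.transform import Rotation as R
    o=np.array(c['orientation'],float)
    if o.shape==(3,3): return o
    if o.size==4: return R.from_quat(o).as_matrix()
    return R.from_euler('xyz',o,degrees=True).as_matrix()
def ray(c,u,v,z):
    K=np.array(c['intrinsics']); d=np.linalg.inv(K)@[u,v,1]; d=rot(c)@[d[0],-d[1],-d[2]]
    e=np.array(c['eye']); return (e+d*(z-e[2])/d[2]).round(4)
def proj(c,p):
    q=rot(c).T@(np.array(p)-c['eye']); q=np.array(c['intrinsics'])@[q[0],-q[1],-q[2]]; return (q[:2]/q[2]).round(1)
E
python3 - <<'E'
from h import *
from plant import sensors,r
for n in('scene','top'):
    c=grab(n); pickle.dump(c,open(n+'.pkl','wb')); cv2.imwrite(f'pics/{n}0.png',c['pixels'][:,:,::-1])
    print({k:v for k,v in c.items() if k!='pixels'})
print(sensors.get_state(), r.tip_reach)
E
```

```text
{'intrinsics': array([[406.91396269,   0.        , 319.36578937],
       [  0.        , 406.91396269, 202.70909992],
       [  0.        ,   0.        ,   1.        ]]), 'eye': array([-0.08302198,  0.43036005,  0.85267002]), 'orientation': array([  47.25452699,   -0.44649841, -125.12918051])}
{'intrinsics': array([[405.56820835,   0.        , 316.22529906],
       [  0.        , 405.56820835, 193.86277122],
       [  0.        ,   0.        ,   1.        ]]), 'eye': array([ 0.46458536, -0.03990557,  1.02884762]), 'orientation': array([  6.80370621,  -0.51149403, -90.30876627])}
{'time_s': 0.1, 'joints': array([-5.70612767e+01,  2.05859805e+01,  6.38007803e-01, -1.66341358e-02,
       -7.01353160e+01, -1.65060349e+01]), 'qd': array([ 4.79481633e-02, -2.43139874e-02,  9.74676939e-02, -4.34269941e-05,
       -1.12740323e-02,  8.69071456e-02]), 'joint_torque': array([-1.51527587e-03, -5.84163880e+01,  2.93750328e+01,  7.01551124e+00,
        1.01531067e-02, -7.89420778e-05]), 'tcp_pos': array([ 0.19079197, -0.64704354,  0.24472735]), 'eef_rot': array([ 1.79915700e+02, -8.67214249e-03, -1.63572969e+02]), 'contact_force': array([ 0.25569389, -0.11586865,  1.21642531]), 'moment': array([ 0.04619809, -0.01101484,  0.01630193]), 'gripper_force': 0.0, 'gripper_width': 0.08808665521140334} 0.019
```

```bash
ls; ls pics
```

```text
h.py
pics
scene.pkl
top.pkl
_raw.png
scene0.png
top0.png
```

View pics/top0.png

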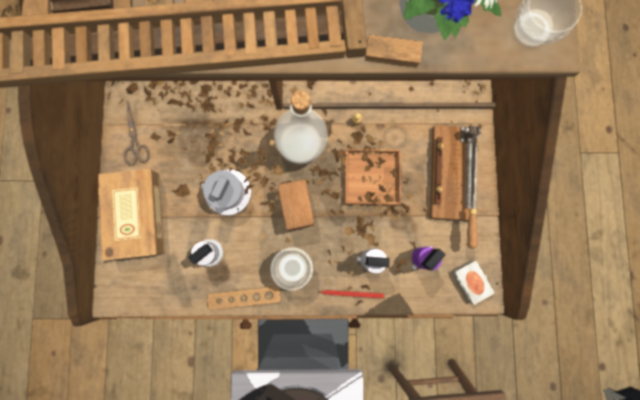

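View pics/scene0.png

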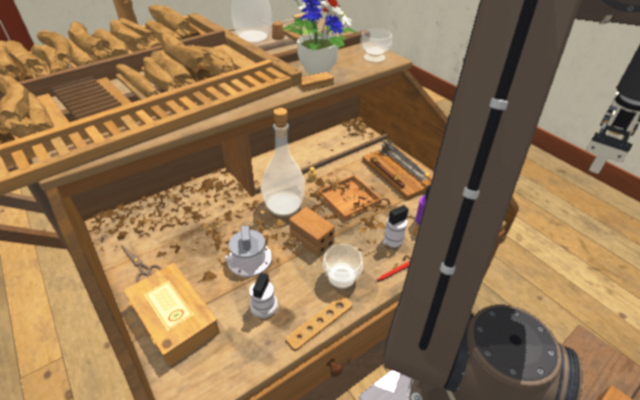

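The top view shows the cap on the holder at (226,191), tray at (371,178), block at (296,204), bowl at (292,268) and bottle at (301,130). The canister candidates are white A (207,252), white B (375,261) and the purple one (428,258), which is ruled out. I'll enlarge A, B and the holder from both views to see which has lugs and which has a thread.

Run:
```python
from h import *
s=cv2.imread('pics/scene0.png');t=cv2.imread('pics/top0.png')
def cr(i,u,v,w=25): return cv2.resize(i[v-w:v+w,u-w:u+w],(260,260),interpolation=cv2.INTER_CUBIC)
top=np.hstack([cr(t,207,252),cr(t,375,261),cr(t,226,191,32)])
bot=np.hstack([cr(s,263,297,28),cr(s,396,228,28),cr(s,248,250,32)])
cv2.imwrite('pics/crop1.png',np.vstack([top,bot]))
```

```text
(no output)
```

View pics/crop1.png

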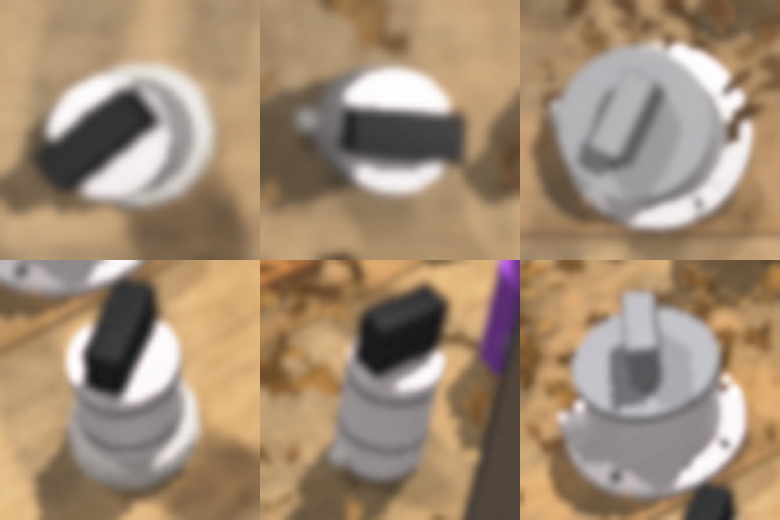

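Crop: B (top 375,261) shows a lug at its left and no thread, so it is the two-lug canister. A has the wide ribbed thread ring, so it stays. The holder's hose stub shows at about (203,186) in the top view. Next: measure the cap, canister, tray and holder.

Run:
```python
from h import *
t=pickle.load(open('top.pkl','rb'));s=pickle.load(open('scene.pkl','rb'))
def big(c,u0,u1,v0,v1,f):
    im=c['pixels'][v0:v1,u0:u1]; return cv2.resize(im,None,fx=8,fy=8,interpolation=cv2.INTER_CUBIC)
def show(c,name,box,fn,z):
    u0,u1,v0,v1=box; im=big(c,*box,8); m=fn(im).astype(np.uint8)
    cs,_=cv2.findContours(m,0,2); k=max(cs,key=cv2.contourArea)
    b=cv2.boxPoints(cv2.minAreaRect(k)); px=(b+.5)/8-.5+[u0,v0]
    P=np.array([ray(c,*p,z)[:2] for p in px]); print(name,px.round(1).tolist(),'\n ctr',P.mean(0).round(4),'edges',[(round(float(np.hypot(*e)),4),round(float(np.degrees(np.arctan2(e[1],e[0]))),1)) for e in (P[1]-P[0],P[2]-P[1])])
    return k,(u0,v0)
dark=lambda im: im.max(2)<75
show(t,'Bbar top',(350,400,236,286),dark,.124)
show(s,'Bbar scene',(376,412,200,232),dark,.124)
def white(im): h=cv2.cvtColor(im,cv2.COLOR_RGB2HSV); return (h[...,1]<40)&(h[...,2]>185)
show(t,'Bwhite',(350,400,236,286),white,.084)
# cap disc z=.067
def grey(im): h=cv2.cvtColor(im,cv2.COLOR_RGB2HSV); return (h[...,1]<45)&(h[...,2]>90)&(h[...,2]<200)
k,o=show(t,'cap disc top',(196,256,160,222),grey,.067)
(e,ax,an)=cv2.fitEllipse(cv2.convexHull(k)); print(ray(t,e[0]/8+o[0],e[1]/8+o[1],.067),np.array(ax)/8)
# holder flange white etc
for nm,p in (('cap',None),):pass
# tray: edges
im=t['pixels'][140:216,330:412]; print(cv2.cvtColor(im[38:39],cv2.COLOR_RGB2GRAY)[0].tolist());print(cv2.cvtColor(im[:,40:41],cv2.COLOR_RGB2GRAY)[:,0].tolist())
im=big(t,196,256,160,222,8); im2=big(t,350,410,230,292,8);im3=im
cv2.imwrite('pics/c2.png',cv2.resize(np.hstack([big(t,198,250,164,216,8),big(s,222,274,224,276,8)])[:,:,::-1],(800,400)))
for q in [(.58,-.22,.022)]: print(proj(t,q),proj(s,q))
```

```text
Bbar top [[364.7, 264.6], [365.5, 257.0], [387.9, 259.2], [387.1, 266.7]] 
 ctr [ 0.4209 -0.1802] edges [(0.0165, -6.6), (0.0498, -95.8)]
Bbar scene [[385.6, 213.2], [404.8, 204.5], [410.3, 216.7], [391.0, 225.3]] 
 ctr [ 0.4068 -0.1675] edges [(0.064, -94.0), (0.0459, 153.6)]
Bwhite [[365.5, 255.8], [366.2, 247.7], [386.4, 249.2], [385.8, 257.3]] 
 ctr [ 0.4404 -0.1862] edges [(0.0187, -5.2), (0.0469, -94.5)]
cap disc top [[192.8, 194.3], [220.8, 160.0], [258.4, 190.6], [230.4, 224.9]] 
 ctr [0.584 0.167] edges [(0.1051, -37.9), (0.1179, -129.3)]
[0.5837 0.1649 0.067 ] [45.3551445  49.34577179]
[94, 102, 115, 121, 125, 130, 134, 134, 131, 125, 111, 91, 82, 82, 92, 119, 146, 155, 157, 163, 166, 165, 161, 160, 166, 170, 171, 172, 171, 171, 167, 152, 128, 120, 132, 149, 165, 169, 161, 148, 142, 154, 170, 175, 175, 175, 175, 173, 165, 156, 158, 166, 170, 168, 161, 158, 158, 158, 158, 158, 158, 158, 155, 149, 132, 105, 84, 78, 86, 109, 124, 124, 123, 124, 122, 117, 112, 110, 114, 122, 130, 135]
[118, 109, 103, 108, 122, 131, 126, 111, 105, 108, 105, 102, 110, 122, 136, 146, 152, 150, 137, 119, 100, 84, 78, 78, 80, 82, 91, 109, 125, 138, 151, 160, 166, 170, 173, 169, 157, 146, 142, 143, 148, 155, 163, 172, 179, 182, 182, 178, 174, 170, 162, 140, 106, 80, 75, 78, 86, 95, 98, 92, 85, 94, 112, 107, 89, 86, 105, 119, 121, 121, 123, 124, 122, 123, 122, 119]
[384.3 195.4] [366.7 199. ]
```

View pics/c2.png

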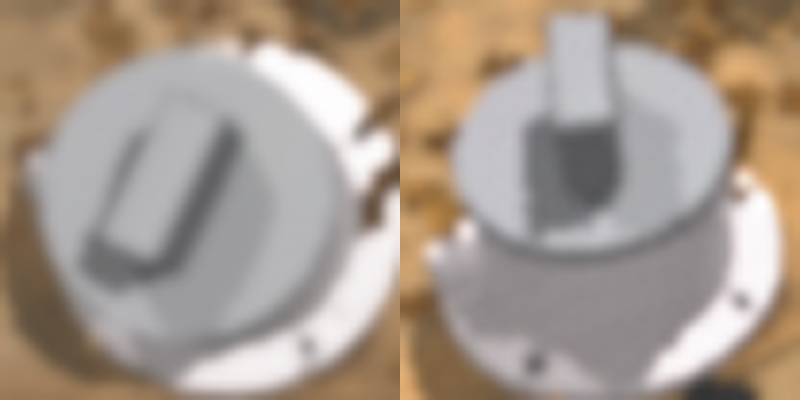

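Run:
```python
from h import *
t=pickle.load(open('top.pkl','rb'));s=pickle.load(open('scene.pkl','rb'))
L=lambda x,y:(198+x/7.69-.5+.07,164+y/7.69-.5+.07); S=lambda x,y:(222+(x-400)/7.69-.43,224+y/7.69-.43)
print('cap bar ctr',ray(t,*L(162,177),.105)); a=ray(t,*L(197,100),.105);b=ray(t,*L(127,253),.105);print(a,b,np.degrees(np.arctan2(*(b-a)[1::-1])))
print('disc ctr',ray(t,*L(198,195),.067),'from scene',ray(s,*S(593,145),.067))
for z in(.01,.02,.03):print('stub',z,ray(t,*L(30,165),z),ray(s,*S(435,252),z))
print('B circle',ray(t,376.2,260.6,.084),'bar',ray(t,377,262,.124))
print('lug',ray(t,357.5,258.8,.014))
print('tray',[ray(t,*p,.022) for p in((344,152),(397,152),(401,204),(345,205))])
print('bottle cork',ray(t,300.5,99,.322),'belly',ray(t,300,139,.09),'scene base',ray(s,285,212,0))
print('block',ray(t,296,204,.072),'bowl',ray(t,292,268,.08),'A',ray(t,207,252,.09))
# refined bar B mask with looser threshold
u0,v0=350,236; im=cv2.resize(t['pixels'][v0:286,u0:400],None,fx=8,fy=8,interpolation=cv2.INTER_CUBIC)
m=(im.max(2)<110).astype(np.uint8);cs,_=cv2.findContours(m,0,2)
for k in sorted(cs,key=cv2.contourArea)[-2:]: print(cv2.contourArea(k)/64,cv2.minAreaRect(k))
```

```text
cap bar ctr [0.5925 0.175  0.105 ]
[0.6158 0.1651 0.105 ] [0.5698 0.1849 0.105 ] 156.7112746165335
disc ctr [0.5921 0.1726 0.067 ] from scene [0.592  0.1763 0.067 ]
stub 0.01 [0.6099 0.2406 0.01  ] [0.628  0.2259 0.01  ]
stub 0.02 [0.6084 0.2378 0.02  ] [0.6195 0.2283 0.02  ]
stub 0.03 [0.607  0.2351 0.03  ] [0.6111 0.2307 0.03  ]
B circle [ 0.4218 -0.1863  0.084 ] bar [ 0.4206 -0.1818  0.124 ]
lug [ 0.4233 -0.1509  0.014 ]
tray [array([ 0.6912, -0.1205,  0.022 ]), array([ 0.6907, -0.255 ,  0.022 ]), array([ 0.5583, -0.2611,  0.022 ]), array([ 0.5564, -0.1211,  0.022 ])]
bottle cork [ 0.7215 -0.0192  0.322 ] belly [ 0.7076 -0.0112  0.09  ] scene base [0.6928 0.0029 0.    ]
block [ 0.5547 -0.001   0.072 ] bowl [0.4059 0.0078 0.08  ] A [0.4437 0.2016 0.09  ]
50.4140625 ((374.5, 245.0), (108.0, 49.0), 90.0)
436.1171875 ((148.5898895263672, 203.05618286132812), (162.2736053466797, 323.2729797363281), 77.00537872314453)
```

```bash
cat >> h.py <<'E'
def shift(x,y,z,yaw):
    from plant import sensors
    s=sensors.get_state(); p=s['tcp_pos']; a=np.radians(s['eef_rot'][2]); d=np.array([x,y,z])-p
    dy=(yaw-s['eef_rot'][2]+180)%360-180
    print('t',s['time_s'],'tcp',p.round(4),s['eef_rot'].round(2),'| x %.4f y %.4f z %.4f spin %.4f'%(d[0]*np.cos(a)+d[1]*np.sin(a), d[0]*np.sin(a)-d[1]*np.cos(a), -d[2], -np.radians(dy)), '| F',s['contact_force'].round(1),'w',round(s['gripper_width'],4), 'j6',s['joints'][5].round(1))
E
python3 -c "
from h import *
shift(.592,.1745,.2,-23.5)"
```

```text
t 0.1 tcp [ 0.1908 -0.647   0.2447] [ 1.7992e+02 -1.0000e-02 -1.6357e+02] | x -0.6172 y 0.6745 z 0.0447 spin -2.4447 | F [ 0.3 -0.1  1.2] w 0.0881 j6 -16.5
```

>>> {"op": "drive_tool", "data": {"rows": [{"x": -0.617, "y": 0.674, "z": 0.045, "spin": -2.445, "fingers": 1}, {"x": -0.617, "y": 0.674, "z": 0.045, "spin": -2.445, "fingers": 1}, {"x": -0.617, "y": 0.674, "z": 0.045, "spin": -2.445, "fingers": 1}, {"x": -0.617, "y": 0.674, "z": 0.045, "spin": -2.445, "fingers": 1}, {"x": -0.617, "y": 0.674, "z": 0.045, "spin": -2.445, "fingers": 1}, {"x": -0.617, "y": 0.674, "z": 0.045, "spin": -2.445, "fingers": 1}, {"x": -0.617, "y": 0.674, "z": 0.045, "spin": -2.445, "fingers": 1}, {"x": -0.617, "y": 0.674, "z": 0.045, "spin": -2.445, "fingers": 1}, {"x": -0.617, "y": 0.674, "z": 0.045, "spin": -2.445, "fingers": 1}, {"x": -0.617, "y": 0.674, "z": 0.045, "spin": -2.445, "fingers": 1}]}}

```text
time_s: 1.35
tcp_pos: [0.4653, -0.0845, 0.2149]
eef_rot: [-180.0, -0.0, -55.8]
contact_force: [1.5, -0.5, -0.6]
gripper_width: 0.0881
gripper_force: 0.0
```

```bash
python3 -c "
from h import *
shift(.592,.1745,.2,-23.5)"
```

```text
t 1.35 tcp [ 0.4653 -0.0845  0.2149] [-1.7997e+02 -1.0000e-02 -5.5760e+01] | x -0.1428 y -0.2504 z 0.0149 spin -0.5631 | F [ 1.5 -0.5 -0.6] w 0.0881 j6 20.6
```

>>> {"op": "drive_tool", "data": {"rows": [{"x": -0.143, "y": -0.25, "z": 0.015, "spin": -0.563, "fingers": 1}, {"x": -0.143, "y": -0.25, "z": 0.015, "spin": -0.563, "fingers": 1}, {"x": -0.143, "y": -0.25, "z": 0.015, "spin": -0.563, "fingers": 1}, {"x": -0.143, "y": -0.25, "z": 0.015, "spin": -0.563, "fingers": 1}, {"x": -0.143, "y": -0.25, "z": 0.015, "spin": -0.563, "fingers": 1}, {"x": -0.143, "y": -0.25, "z": 0.015, "spin": -0.563, "fingers": 1}, {"x": -0.143, "y": -0.25, "z": 0.015, "spin": -0.563, "fingers": 1}, {"x": -0.143, "y": -0.25, "z": 0.015, "spin": -0.563, "fingers": 1}]}}

```text
time_s: 2.35
tcp_pos: [0.5925, 0.1706, 0.2]
eef_rot: [180.0, 0.0, -23.9]
contact_force: [-0.5, 0.5, -1.2]
gripper_width: 0.0877
gripper_force: 0.0
```

```bash
python3 -c "
from h import *
shift(.592,.1745,.093,-23.5)"
```

```text
t 2.35 tcp [0.5925 0.1706 0.2   ] [ 1.800e+02  1.000e-02 -2.393e+01] | x -0.0020 y -0.0034 z 0.1070 spin -0.0075 | F [-0.5  0.5 -1.2] w 0.0877 j6 31.9
```

>>> {"op": "drive_tool", "data": {"rows": [{"x": -0.002, "y": -0.0035, "z": 0.04, "spin": -0.007, "fingers": 1}, {"x": -0.002, "y": -0.0035, "z": 0.08, "spin": -0.007, "fingers": 1}, {"x": -0.002, "y": -0.0035, "z": 0.107, "spin": -0.007, "fingers": 1}, {"x": -0.002, "y": -0.0035, "z": 0.107, "spin": -0.007, "fingers": 1}, {"x": -0.002, "y": -0.0035, "z": 0.107, "spin": -0.007, "fingers": -0.5}, {"x": -0.002, "y": -0.0035, "z": 0.107, "spin": -0.007, "fingers": -1}, {"x": -0.002, "y": -0.0035, "z": 0.107, "spin": -0.007, "fingers": -1}, {"x": -0.002, "y": -0.0035, "z": 0.107, "spin": -0.007, "fingers": -1}, {"x": -0.002, "y": -0.0035, "z": 0.107, "spin": -0.007, "fingers": -1}, {"x": -0.002, "y": -0.0035, "z": 0.107, "spin": -0.007, "fingers": -1}], "newtons": 20}}

```text
time_s: 3.6
tcp_pos: [0.5925, 0.1755, 0.0928]
eef_rot: [180.0, 0.0, -23.5]
contact_force: [-0.4, 0.3, -0.8]
gripper_width: 0.0332
gripper_force: 0.0
```

```bash
python3 -c "
from h import *
shift(.592,.1745,.22,-23.5)"
```

```text
t 3.6 tcp [0.5925 0.1755 0.0928] [180.     0.   -23.48] | x -0.0000 y 0.0011 z -0.1272 spin 0.0004 | F [-0.4  0.3 -0.8] w 0.0332 j6 31.9
```

>>> {"op": "drive_tool", "data": {"rows": [{"x": 0, "fingers": -1}, {"x": 0, "fingers": -1}, {"x": 0, "fingers": -1}, {"x": 0, "fingers": -1}, {"x": 0, "fingers": -1}, {"x": 0, "fingers": -1}, {"z": -0.03, "fingers": -1}, {"z": -0.07, "fingers": -1}, {"z": -0.11, "fingers": -1}, {"z": -0.127, "fingers": -1}]}}

```text
invalid input
```

```bash
python3 -c "
from h import *
shift(.50,0.0,.22,-23.5)"
```

```text
t 3.6 tcp [0.5925 0.1755 0.0928] [180.     0.   -23.48] | x -0.0149 y 0.1978 z -0.1272 spin 0.0004 | F [-0.4  0.3 -0.8] w 0.0332 j6 31.9
```

>>> {"op": "drive_tool", "data": {"rows": [{"x": 0, "y": 0, "z": 0, "spin": 0, "fingers": -1}, {"x": 0, "y": 0, "z": 0, "spin": 0, "fingers": -1}, {"x": 0, "y": 0, "z": 0, "spin": 0, "fingers": -1}, {"x": 0, "y": 0, "z": 0, "spin": 0, "fingers": -1}, {"x": 0, "y": 0, "z": 0, "spin": 0, "fingers": -1}, {"x": 0, "y": 0, "z": 0, "spin": 0, "fingers": -1}, {"x": 0, "y": 0, "z": -0.03, "spin": 0, "fingers": -1}, {"x": 0, "y": 0, "z": -0.07, "spin": 0, "fingers": -1}, {"x": 0, "y": 0, "z": -0.11, "spin": 0, "fingers": -1}, {"x": 0, "y": 0, "z": -0.127, "spin": 0, "fingers": -1}], "newtons": 20}}

```text
time_s: 4.85
tcp_pos: [0.5933, 0.1759, 0.2225]
eef_rot: [-179.8, -0.1, -23.5]
contact_force: [-0.4, -0.1, -1.1]
gripper_width: 0.02
gripper_force: 19.9
```

```bash
python3 -c "
from h import *
shift(.50,0.0,.22,-23.5)"
```

```text
t 4.85 tcp [0.5933 0.1759 0.2225] [-1.7984e+02 -1.3000e-01 -2.3470e+01] | x -0.0155 y 0.1985 z 0.0025 spin 0.0006 | F [-0.4 -0.1 -1.1] w 0.02 j6 31.9
```

>>> {"op": "drive_tool", "data": {"rows": [{"x": -0.003, "y": 0.05, "z": 0, "spin": 0, "fingers": -1}, {"x": -0.006, "y": 0.1, "z": 0, "spin": 0, "fingers": -1}, {"x": -0.006, "y": 0.15, "z": 0, "spin": 0, "fingers": -1}, {"x": -0.006, "y": 0.194, "z": 0, "spin": 0, "fingers": -1}, {"x": 0.015, "y": 0.24, "z": 0, "spin": 0, "fingers": -1}, {"x": 0.042, "y": 0.29, "z": 0, "spin": 0, "fingers": -1}, {"x": 0.09, "y": 0.31, "z": 0, "spin": 0, "fingers": -1}, {"x": 0.14, "y": 0.323, "z": 0, "spin": 0, "fingers": -1}, {"x": 0.174, "y": 0.323, "z": 0, "spin": 0, "fingers": -1}, {"x": 0.174, "y": 0.323, "z": 0, "spin": 0, "fingers": -1}]}}

```text
time_s: 6.1
tcp_pos: [0.6241, -0.1911, 0.2174]
eef_rot: [179.9, 0.2, -23.6]
contact_force: [-1.2, 0.5, -1.2]
gripper_width: 0.0195
gripper_force: 19.9
```

Run:
```python
from h import *
shift(.624,-.189,.22,-23.5)
for n in('top','scene'):
    c=grab(n); pickle.dump(c,open(n+'1.pkl','wb')); cv2.imwrite(f'pics/{n}1.png',c['pixels'][:,:,::-1])
s=cv2.imread('pics/scene1.png');t=cv2.imread('pics/top1.png')
f=lambda i,u,v,w=30: cv2.resize(i[v-w:v+w,u-w:u+w],(400,400),interpolation=cv2.INTER_CUBIC)
cv2.imwrite('pics/c3.png',np.vstack([np.hstack([f(t,226,191),f(s,248,252)]),cv2.resize(np.hstack([t[120:270,320:480],s[140:290,300:460]]),(800,375))])[:600])
```

```text
t 6.1 tcp [ 0.6241 -0.1911  0.2174] [ 1.7994e+02  1.6000e-01 -2.3580e+01] | x -0.0010 y -0.0019 z -0.0026 spin -0.0014 | F [-1.2  0.5 -1.2] w 0.0195 j6 66.4
```

```bash
python3 -c "
import cv2;a=cv2.imread('pics/c3.png');print(a.shape)"
```

```text
(600, 800, 3)
```

View pics/c3.png

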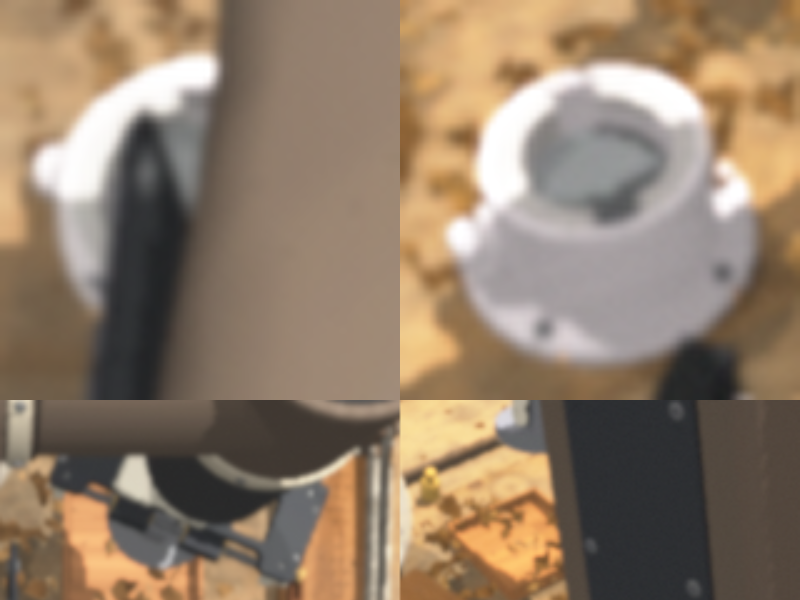

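>>> {"op": "drive_tool", "data": {"rows": [{"x": -0.001, "y": -0.002, "z": 0.04, "spin": 0, "fingers": -1}, {"x": -0.001, "y": -0.002, "z": 0.08, "spin": 0, "fingers": -1}, {"x": -0.001, "y": -0.002, "z": 0.12, "spin": 0, "fingers": -1}, {"x": -0.001, "y": -0.002, "z": 0.15, "spin": 0, "fingers": -1}, {"x": -0.001, "y": -0.002, "z": 0.163, "spin": 0, "fingers": -1}, {"x": -0.001, "y": -0.002, "z": 0.168, "spin": 0, "fingers": -1}, {"x": -0.001, "y": -0.002, "z": 0.17, "spin": 0, "fingers": -1}, {"x": -0.001, "y": -0.002, "z": 0.17, "spin": 0, "fingers": -1}]}}

```text
time_s: 7.2
tcp_pos: [0.6238, -0.1878, 0.0509]
eef_rot: [-180.0, -0.1, -23.5]
contact_force: [0.1, -0.4, -0.4]
gripper_width: 0.0197
gripper_force: 19.9
```

```bash
python3 -c "
from h import *
shift(.624,-.189,.046,-23.5)"
```

```text
t 7.2 tcp [ 0.6238 -0.1878  0.0509] [-1.7997e+02 -9.0000e-02 -2.3470e+01] | x 0.0006 y 0.0010 z 0.0049 spin 0.0005 | F [ 0.1 -0.4 -0.4] w 0.0197 j6 66.2
```

>>> {"op": "drive_tool", "data": {"rows": [{"x": 0, "y": 0, "z": 0.002, "spin": 0, "fingers": -1}, {"x": 0, "y": 0, "z": 0.0045, "spin": 0, "fingers": -1}, {"x": 0, "y": 0, "z": 0.0045, "spin": 0, "fingers": -1}, {"x": 0, "y": 0, "z": 0.0045, "spin": 0, "fingers": 0}, {"x": 0, "y": 0, "z": 0.0045, "spin": 0, "fingers": 0}, {"x": 0, "y": 0, "z": 0.0045, "spin": 0, "fingers": 0}, {"x": 0, "y": 0, "z": 0.0045, "spin": 0, "fingers": 0}, {"x": 0, "y": 0, "z": -0.04, "spin": 0, "fingers": 0}, {"x": 0, "y": 0, "z": -0.09, "spin": 0, "fingers": 0.5}, {"x": 0, "y": 0, "z": -0.14, "spin": 0, "fingers": 1}]}}

```text
time_s: 8.45
tcp_pos: [0.6231, -0.1878, 0.1913]
eef_rot: [180.0, 0.0, -23.5]
contact_force: [0.7, 0.0, 0.3]
gripper_width: 0.0584
gripper_force: 0.0
```

```bash
python3 -c "
from h import *
shift(.4212,-.184,.20,-95.3)"
```

```text
t 8.45 tcp [ 0.6231 -0.1878  0.1913] [ 1.7999e+02  1.0000e-02 -2.3470e+01] | x -0.1867 y 0.0769 z -0.0087 spin 1.2536 | F [0.7 0.  0.3] w 0.0584 j6 66.2
```

>>> {"op": "drive_tool", "data": {"rows": [{"x": -0.187, "y": 0.077, "z": -0.01, "spin": 1.253, "fingers": 1}, {"x": -0.187, "y": 0.077, "z": -0.01, "spin": 1.253, "fingers": 1}, {"x": -0.187, "y": 0.077, "z": -0.01, "spin": 1.253, "fingers": 1}, {"x": -0.187, "y": 0.077, "z": -0.01, "spin": 1.253, "fingers": 1}, {"x": -0.187, "y": 0.077, "z": -0.01, "spin": 1.253, "fingers": 1}, {"x": -0.187, "y": 0.077, "z": -0.01, "spin": 1.253, "fingers": 1}, {"x": -0.187, "y": 0.077, "z": -0.01, "spin": 1.253, "fingers": 1}, {"x": -0.187, "y": 0.077, "z": -0.01, "spin": 1.253, "fingers": 1}, {"x": -0.187, "y": 0.077, "z": -0.01, "spin": 1.253, "fingers": 1}, {"x": -0.187, "y": 0.077, "z": -0.01, "spin": 1.253, "fingers": 1}]}}

```text
time_s: 9.7
tcp_pos: [0.4211, -0.1839, 0.1998]
eef_rot: [-180.0, 0.0, -95.2]
contact_force: [0.7, -1.0, -0.6]
gripper_width: 0.0873
gripper_force: 0.0
```

Run:
```python
from h import *
shift(.4212,-.184,.108,-95.3)
for n in('top','scene'):
    c=grab(n); pickle.dump(c,open(n+'2.pkl','wb')); cv2.imwrite(f'pics/{n}2.png',c['pixels'][:,:,::-1])
s=cv2.imread('pics/scene2.png');t=cv2.imread('pics/top2.png')
f=lambda i,u,v,w=30,k=400: cv2.resize(i[v-w:v+w,u-w:u+w],(k,k),interpolation=cv2.INTER_CUBIC)
cv2.imwrite('pics/c4.png',np.vstack([np.hstack([f(t,226,191),f(s,248,252)]),np.hstack([f(t,372,178,40,200),f(t,377,261,40,200),f(s,340,200,40,200),f(s,394,225,40,200)])]))
```

```text
t 9.7 tcp [ 0.4211 -0.1839  0.1998] [-180.      0.    -95.18] | x 0.0001 y -0.0001 z 0.0918 spin 0.0022 | F [ 0.7 -1.  -0.6] w 0.0873 j6 -6.2
```

View pics/c4.png

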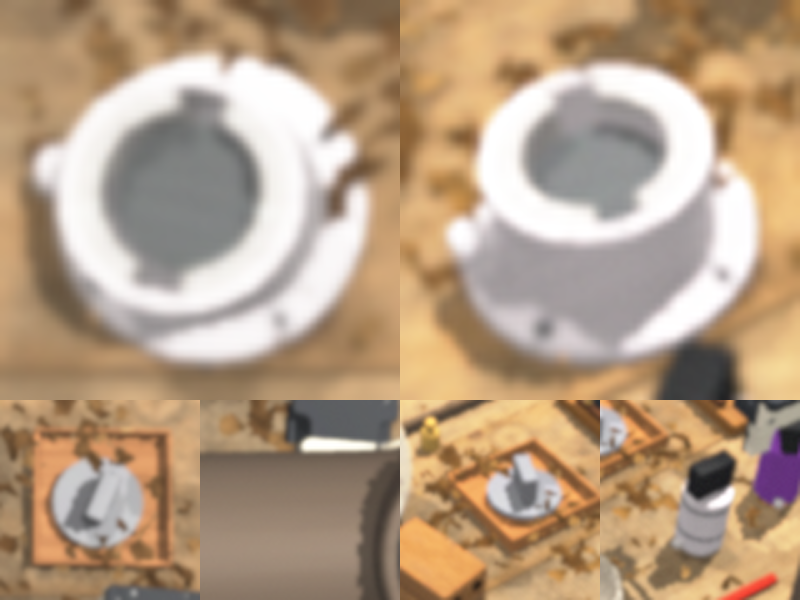

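Cap sits flat and upright in the tray. Holder mouth is open: slots in the top view at crop (203,98) and (158,277), mouth centre at about (181,188). The canister (bottom right crop) stands with its bar as measured. I'll grasp it and measure the mouth.

Run:
```python
from h import *
def ana(n,box,thr):
    c=pickle.load(open(n+'2.pkl','rb'));u0,u1,v0,v1=box
    im=cv2.resize(c['pixels'][v0:v1,u0:u1],None,fx=8,fy=8,interpolation=cv2.INTER_CUBIC)
    m=(im.min(2)<thr).astype(np.uint8)
    m=cv2.morphologyEx(m,cv2.MORPH_OPEN,np.ones((9,9)))
    cs,_=cv2.findContours(m,0,1)
    ctr=np.array([(u1-u0)*4,(v1-v0)*4])
    for k in cs:
        if cv2.contourArea(k)>4000 and cv2.pointPolygonTest(k,tuple(map(float,ctr)),False)>0:
            P=np.array([ray(c,(q[0]+.5)/8-.5+u0,(q[1]+.5)/8-.5+v0,.06)[:2] for q in k[:,0]])
            (x,y),w,a=cv2.minAreaRect((P*1000).astype(np.float32)); cc=np.array([x,y])/1000
            mask_m=cv2.moments((P*1e4).astype(np.int32).reshape(-1,1,2)); g=np.array([mask_m['m10'],mask_m['m01']])/mask_m['m00']/1e4
            e=P-g; rr=np.hypot(*e.T); an=np.degrees(np.arctan2(e[:,1],e[:,0]))
            # low-radius points -> circle
            circ=P[rr<.033]; A=np.c_[2*circ,np.ones(len(circ))]; s=np.linalg.lstsq(A,(circ**2).sum(1),rcond=None)[0]
            e=P-s[:2]; rr=np.hypot(*e.T); an=np.degrees(np.arctan2(e[:,1],e[:,0])); far=rr>.034
            f1=an[far&(abs(an)<90)]; f2=an[far&(abs(an)>90)]%360
            rng=lambda f: (f.min().round(1),f.max().round(1)) if len(f) else None
            print(n,thr,'rect',cc.round(4),np.round(w,1),'cent',g.round(4),'circ',s[:2].round(4),np.sqrt(s[2]+s[:2]@s[:2]).round(4),'rmax',rr.max().round(4),rng(f1),rng(f2))
for thr in(150,165,180,195): ana('top',(202,244,168,210),thr); ana('scene',(258-27,258+27,228,268),thr)
```

```text
top 150 rect [0.5941 0.1759] [56.  54.9] cent [0.5935 0.1754] circ [0.5933 0.1754] 0.0278 rmax 0.0353 (np.float64(-21.1), np.float64(-0.9)) (np.float64(158.1), np.float64(169.7))
top 165 rect [0.5937 0.1761] [59.7 56.8] cent [0.5932 0.1755] circ [0.5931 0.1755] 0.0284 rmax 0.0361 (np.float64(-24.1), np.float64(0.5)) (np.float64(155.0), np.float64(177.5))
top 180 rect [0.5934 0.1761] [61.8 58.4] cent [0.5931 0.1756] circ [0.593  0.1756] 0.029 rmax 0.0369 (np.float64(-25.9), np.float64(1.9)) (np.float64(153.0), np.float64(179.6))
top 195 rect [0.5933 0.176 ] [63.6 59.6] cent [0.5931 0.1756] circ [0.593  0.1756] 0.0296 rmax 0.0374 (np.float64(-27.7), np.float64(3.3)) (np.float64(151.9), np.float64(181.7))
```

>>> {"op": "drive_tool", "data": {"rows": [{"x": 0, "y": 0, "z": 0.04, "spin": 0.002, "fingers": 1}, {"x": 0, "y": 0, "z": 0.07, "spin": 0.002, "fingers": 1}, {"x": 0, "y": 0, "z": 0.092, "spin": 0.002, "fingers": 1}, {"x": 0, "y": 0, "z": 0.092, "spin": 0.002, "fingers": 1}, {"x": 0, "y": 0, "z": 0.092, "spin": 0.002, "fingers": 0}, {"x": 0, "y": 0, "z": 0.092, "spin": 0.002, "fingers": -1}, {"x": 0, "y": 0, "z": 0.092, "spin": 0.002, "fingers": -1}, {"x": 0, "y": 0, "z": 0.092, "spin": 0.002, "fingers": -1}, {"x": 0, "y": 0, "z": 0.092, "spin": 0.002, "fingers": -1}, {"x": 0, "y": 0, "z": 0.092, "spin": 0.002, "fingers": -1}], "newtons": 40}}

```text
time_s: 11.05
tcp_pos: [0.421, -0.184, 0.1078]
eef_rot: [-180.0, 0.0, -95.4]
contact_force: [0.2, -0.1, 0.1]
gripper_width: 0.033
gripper_force: 0.0
```

>>> {"op": "drive_tool", "data": {"rows": [{"x": 0, "y": 0, "z": 0, "spin": 0, "fingers": -1}, {"x": 0, "y": 0, "z": 0, "spin": 0, "fingers": -1}, {"x": 0, "y": 0, "z": 0, "spin": 0, "fingers": -1}, {"x": 0, "y": 0, "z": 0, "spin": 0, "fingers": -1}, {"x": 0, "y": 0, "z": 0, "spin": 0, "fingers": -1}, {"x": 0, "y": 0, "z": 0, "spin": 0, "fingers": -1}, {"x": 0, "y": 0, "z": -0.03, "spin": 0, "fingers": -1}, {"x": 0, "y": 0, "z": -0.07, "spin": 0, "fingers": -1}, {"x": 0, "y": 0, "z": -0.11, "spin": 0, "fingers": -1}, {"x": 0, "y": 0, "z": -0.13, "spin": 0, "fingers": -1}], "newtons": 40}}

```text
time_s: 12.3
tcp_pos: [0.4215, -0.184, 0.2398]
eef_rot: [-179.9, 0.0, -95.4]
contact_force: [0.5, -0.4, -2.9]
gripper_width: 0.0219
gripper_force: 40.0
```

```bash
python3 -c "
from h import *
shift(.593,.1756,.24,-12.8)"
```

```text
t 12.3 tcp [ 0.4215 -0.184   0.2398] [-1.7986e+02  1.0000e-02 -9.5380e+01] | x -0.3741 y -0.1370 z -0.0002 spin -1.4413 | F [ 0.5 -0.4 -2.9] w 0.0219 j6 -6.5
```

>>> {"op": "drive_tool", "data": {"rows": [{"x": -0.374, "y": -0.137, "z": 0, "spin": -1.441, "fingers": -1}, {"x": -0.374, "y": -0.137, "z": 0, "spin": -1.441, "fingers": -1}, {"x": -0.374, "y": -0.137, "z": 0, "spin": -1.441, "fingers": -1}, {"x": -0.374, "y": -0.137, "z": 0, "spin": -1.441, "fingers": -1}, {"x": -0.374, "y": -0.137, "z": 0, "spin": -1.441, "fingers": -1}, {"x": -0.374, "y": -0.137, "z": 0, "spin": -1.441, "fingers": -1}, {"x": -0.374, "y": -0.137, "z": 0, "spin": -1.441, "fingers": -1}, {"x": -0.374, "y": -0.137, "z": 0, "spin": -1.441, "fingers": -1}, {"x": -0.374, "y": -0.137, "z": 0, "spin": -1.441, "fingers": -1}, {"x": -0.374, "y": -0.137, "z": 0, "spin": -1.441, "fingers": -1}]}}

```text
time_s: 13.55
tcp_pos: [0.5923, 0.1752, 0.2376]
eef_rot: [180.0, 0.0, -13.0]
contact_force: [0.0, -0.4, -1.7]
gripper_width: 0.022
gripper_force: 40.0
```

```bash
python3 -c "
from h import *
shift(.593,.1756,.19,-12.8)"
```

```text
t 13.55 tcp [0.5923 0.1752 0.2376] [ 1.7998e+02  3.0000e-02 -1.3010e+01] | x 0.0006 y -0.0005 z 0.0476 spin -0.0036 | F [ 0.  -0.4 -1.7] w 0.022 j6 42.4
```

>>> {"op": "drive_tool", "data": {"rows": [{"x": 0.0006, "y": -0.0005, "z": 0.025, "spin": -0.003, "fingers": -1}, {"x": 0.0006, "y": -0.0005, "z": 0.048, "spin": -0.003, "fingers": -1}, {"x": 0.0006, "y": -0.0005, "z": 0.048, "spin": -0.003, "fingers": -1}, {"x": 0.0006, "y": -0.0005, "z": 0.048, "spin": -0.003, "fingers": -1}]}}

```text
time_s: 14.05
tcp_pos: [0.5938, 0.1758, 0.1909]
eef_rot: [-180.0, -0.1, -12.7]
contact_force: [-0.5, -0.5, -1.1]
gripper_width: 0.0217
gripper_force: 40.0
```

Run:
```python
from h import *
shift(.593,.1756,.19,-12.8)
c=grab('scene'); pickle.dump(c,open('scene3.pkl','wb'));s=c['pixels'][:,:,::-1]
u0,v0,w,h=208,170,80,100
im=cv2.resize(s[v0:v0+h,u0:u0+w],None,fx=6,fy=6,interpolation=cv2.INTER_CUBIC)
a=np.radians(-12.8); ax=np.array([.593,.1756])
L=lambda p:tuple(int(x) for x in ((proj(c,p)-[u0,v0]+.5)*6-.5))
for sgn in(1,-1):  # expected lug tip outer, barrel bottom/top axis
    for z in(.092,.100): cv2.circle(im,L([*(ax+sgn*.036*np.array([np.cos(a),np.sin(a)])),z]),2,(0,0,255),-1)
th=np.linspace(0,2*np.pi,120)
for r_,z,col in((.027,.166,(0,255,0)),(.044,.06,(255,0,0)),(.030,.06,(255,0,0))):
    for q in th: cv2.circle(im,L([ax[0]+r_*np.cos(q),ax[1]+r_*np.sin(q),z]),0,col,-1)
cv2.imwrite('pics/c5.png',im)
```

```text
t 14.05 tcp [0.5938 0.1758 0.1909] [-1.7997e+02 -6.0000e-02 -1.2710e+01] | x -0.0007 y 0.0004 z 0.0009 spin 0.0016 | F [-0.5 -0.5 -1.1] w 0.0217 j6 42.7
```

View pics/c5.png

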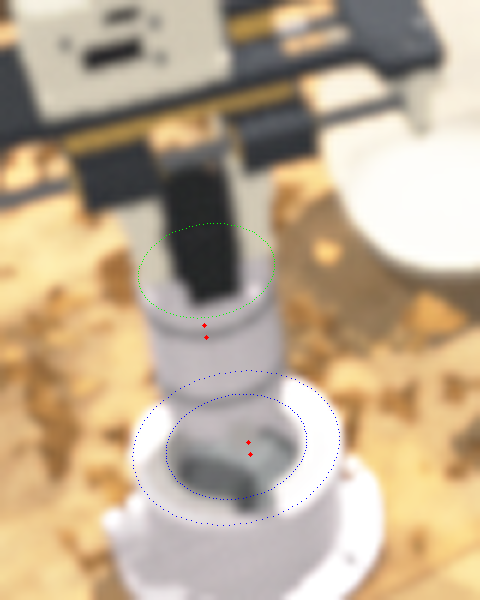

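The crop shows the canister hanging over the holder. The rim matches the prediction (blue), but the barrel top sits about 8 enlarged px right and 7 down of its predicted circle (green). I'll measure the offset of canister and holder in this same view.

Run:
```python
from h import *
c=pickle.load(open('scene3.pkl','rb')); c2=pickle.load(open('scene2.pkl','rb'))
def sat(c,u0,u1,v0,v1):
    im=cv2.resize(c['pixels'][v0:v1,u0:u1],None,fx=6,fy=6,interpolation=cv2.INTER_CUBIC); return cv2.cvtColor(im,cv2.COLOR_RGB2HSV)
h=sat(c,208,288,170,270); m=h[...,1]<60
for y in range(325,400,8):
    x=np.flatnonzero(m[y]); x=x[(x>100)&(x<330)]
    # run containing 215
    row=m[y]; a=215
    while row[a]: a-=1
    b=215
    while row[b]: b+=1
    lo,hi=(a+.5)/6-.5+208,(b+.5)/6-.5+208; v=(y+.5)/6-.5+170
    # predicted axis point & silhouettes at that row: mid of projected axis
    zs=np.linspace(.08,.17,200); pr=np.array([proj(c,[.5938,.1758,z]) for z in zs]); i=np.argmin(abs(pr[:,1]-v))
    print(round(v,1),'mid',round((lo+hi)/2,2),'w',round(hi-lo,2),'pred mid',pr[i,0])
# holder cup outer edges in scene2 : rim ellipse by white brightness
h=sat(c2,208,288,200,300); v=h[...,2]; s=h[...,1]
m=((s<60)).astype(np.uint8)
for y in range(120,220,12):
    row=m[y]; x=np.flatnonzero(row); a=b=int(np.median(x))
    while a>0 and row[a]: a-=1
    while b<479 and row[b]: b+=1
    lo,hi=(a+.5)/6+207.5,(b+.5)/6+207.5; vv=(y+.5)/6+199.5
    th=np.linspace(0,2*np.pi,720); e=np.array([proj(c2,[.593+.044*np.cos(q),.1756+.044*np.sin(q),.06]) for q in th]); k=abs(e[:,1]-vv)<.5
    print(round(vv,1),'edges',round(lo,2),round(hi,2),'pred', (e[k,0].min(),e[k,0].max()) if k.any() else None)
```

```text
223.8 mid 243.25 w 22.67 pred mid 243.4
225.1 mid 243.42 w 23.0 pred mid 243.6
226.4 mid 243.58 w 23.0 pred mid 243.9
227.8 mid 243.75 w 22.67 pred mid 244.1
229.1 mid 243.92 w 22.33 pred mid 244.3
230.4 mid 244.17 w 22.17 pred mid 244.5
231.8 mid 244.67 w 22.83 pred mid 244.8
233.1 mid 245.92 w 25.33 pred mid 245.0
234.4 mid 247.17 w 26.5 pred mid 245.2
235.8 mid 248.08 w 27.67 pred mid 245.5
  return _methods._mean(a, axis=axis, dtype=dtype,
  ret = ret.dtype.type(ret / rcount)
Traceback (most recent call last):
ValueError: cannot convert float NaN to integer
```

Run:
```python
from h import *
c=pickle.load(open('scene3.pkl','rb')); a=np.radians(-12.7); ex=np.array([np.cos(a),np.sin(a)]); ey=np.array([-ex[1],ex[0]]); o=np.array([.5938,.1758])
for off in(-.004,0,.004):
    print(off,[(((proj(c,[*(o+(off-.025)*ex+w*ey),.167])-[208,170]+.5)*6-.5).round(0)) for w in(.011,-.011)], [(((proj(c,[*(o+(off-.036)*ex),z])-[208,170]+.5)*6-.5).round(0)) for z in(.093,.101)])
im=cv2.resize(c['pixels'][170:270,208:288],None,fx=6,fy=6,interpolation=cv2.INTER_CUBIC)
g=im.max(2)
for x in(200,210,220,230): print(x,g[280:330:4,x].tolist())
print('below', g[380:470:5,215].tolist(), g[380:470:5,235].tolist())
cv2.imwrite('pics/c6.png',cv2.resize(cv2.convertScaleAbs(im[150:480,110:360,::-1],alpha=1.0),None,fx=1.8,fy=1.8))
```

```text
-0.004 [array([196., 322.]), array([251., 307.])] [array([252., 459.]), array([250., 446.])]
0 [array([194., 316.]), array([248., 301.])] [array([249., 452.]), array([247., 439.])]
0.004 [array([192., 309.]), array([246., 294.])] [array([247., 446.]), array([244., 433.])]
200 [41, 41, 39, 39, 46, 69, 107, 140, 169, 186, 189, 186, 173]
210 [40, 40, 38, 44, 58, 89, 130, 160, 180, 189, 190, 184, 168]
220 [41, 38, 38, 52, 79, 117, 154, 173, 187, 191, 188, 177, 162]
230 [45, 44, 47, 70, 103, 142, 174, 185, 190, 187, 181, 167, 155]
below [193, 193, 190, 177, 160, 156, 173, 188, 195, 196, 195, 190, 180, 174, 168, 152, 129, 113] [192, 192, 183, 165, 156, 168, 183, 189, 185, 178, 175, 173, 173, 172, 171, 168, 157, 135]
```

View pics/c6.png

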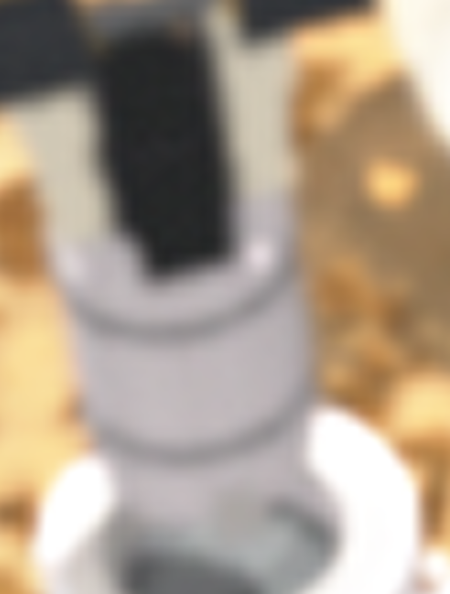

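Run:
```python
from h import *
for n in('scene','scene2'):
    c=pickle.load(open(n+'.pkl','rb')); u0,u1,v0,v1=370,420,195,255
    im=cv2.resize(c['pixels'][v0:v1,u0:u1],None,fx=6,fy=6,interpolation=cv2.INTER_CUBIC); h=cv2.cvtColor(im,cv2.COLOR_RGB2HSV); m=h[...,1]<60
    out=[]
    for v in np.arange(229,242,1.5):
        y=int((v+.5-v0)*6)
        zs=np.linspace(.01,.09,161); pr=np.array([proj(c,[.4213,-.184,z]) for z in zs]); i=np.argmin(abs(pr[:,1]-v)); x0=int((pr[i,0]+.5-u0)*6); a=b=x0
        while m[y,a] and a>0:a-=1
        while m[y,b] and b<299:b+=1
        mid=((a+b)/2+.5)/6-.5+u0
        dy=(proj(c,[.4213,-.183,zs[i]])-pr[i]); ax=np.diff(pr[[max(i-10,0),min(i+10,160)]],axis=0)[0]; lat=dy[0]-dy[1]*ax[0]/ax[1]
        out.append((v,round((b-a)/6,1),round(mid-pr[i,0],2),round(-.184+.001*(mid-pr[i,0])/lat,4)))
    print(n,out)
```

```text
scene [(np.float64(229.0), 20.0, np.float64(0.02), np.float64(-0.1841)), (np.float64(230.5), 20.3, np.float64(-0.02), np.float64(-0.1839)), (np.float64(232.0), 20.2, np.float64(-0.23), np.float64(-0.1832)), (np.float64(233.5), 20.0, np.float64(0.08), np.float64(-0.1845)), (np.float64(235.0), 20.2, np.float64(0.03), np.float64(-0.1841)), (np.float64(236.5), 20.2, np.float64(0.17), np.float64(-0.1846)), (np.float64(238.0), 20.0, np.float64(0.05), np.float64(-0.1842)), (np.float64(239.5), 20.2, np.float64(-0.27), np.float64(-0.1831)), (np.float64(241.0), 20.8, np.float64(-0.77), np.float64(-0.1813))]
scene2 [(np.float64(229.0), 20.0, np.float64(0.02), np.float64(-0.1841)), (np.float64(230.5), 20.3, np.float64(-0.02), np.float64(-0.1839)), (np.float64(232.0), 20.0, np.float64(-0.15), np.float64(-0.1835)), (np.float64(233.5), 20.0, np.float64(0.08), np.float64(-0.1845)), (np.float64(235.0), 20.0, np.float64(0.12), np.float64(-0.1844)), (np.float64(236.5), 20.2, np.float64(0.17), np.float64(-0.1846)), (np.float64(238.0), 20.0, np.float64(0.05), np.float64(-0.1842)), (np.float64(239.5), 20.0, np.float64(-0.18), np.float64(-0.1834)), (np.float64(241.0), 20.7, np.float64(-0.85), np.float64(-0.181))]
```

>>> {"op": "drive_tool", "data": {"rows": [{"x": -0.001, "y": 0.0, "z": 0.01, "spin": 0.001, "fingers": -1}, {"x": -0.001, "y": 0.0, "z": 0.018, "spin": 0.001, "fingers": -1}, {"x": -0.001, "y": 0.0, "z": 0.024, "spin": 0.001, "fingers": -1}, {"x": -0.001, "y": 0.0, "z": 0.03, "spin": 0.001, "fingers": -1}, {"x": -0.001, "y": 0.0, "z": 0.035, "spin": 0.001, "fingers": -1}, {"x": -0.001, "y": 0.0, "z": 0.037, "spin": 0.001, "fingers": -1}, {"x": -0.001, "y": 0.0, "z": 0.037, "spin": 0.001, "fingers": -1}]}}

```text
time_s: 14.98
tcp_pos: [0.5923, 0.1761, 0.1527]
eef_rot: [180.0, 0.0, -12.7]
contact_force: [0.8, -0.2, -2.0]
gripper_width: 0.0217
gripper_force: 40.0
```

```bash
python3 -c "
from h import *
shift(.593,.1756,.136,-12.8)
from plant import sensors;print(sensors.get_state()['moment'])"
```

```text
t 14.975 tcp [0.5923 0.1761 0.1527] [ 1.7999e+02  1.0000e-02 -1.2710e+01] | x 0.0008 y 0.0003 z 0.0167 spin 0.0016 | F [ 0.8 -0.2 -2. ] w 0.0217 j6 42.7
[-0.1427766   0.14460836 -0.05040341]
```

Lugs are in the slots with no contact force. Pushing against the spring.

>>> {"op": "drive_tool", "data": {"rows": [{"x": 0.0005, "y": 0, "z": 0.003, "spin": 0.001, "fingers": -1}, {"x": 0.0005, "y": 0, "z": 0.006, "spin": 0.001, "fingers": -1}, {"x": 0.0005, "y": 0, "z": 0.009, "spin": 0.001, "fingers": -1}, {"x": 0.0005, "y": 0, "z": 0.012, "spin": 0.001, "fingers": -1}, {"x": 0.0005, "y": 0, "z": 0.015, "spin": 0.001, "fingers": -1}, {"x": 0.0005, "y": 0, "z": 0.017, "spin": 0.001, "fingers": -1}, {"x": 0.0005, "y": 0, "z": 0.017, "spin": 0.001, "fingers": -1}], "newtons": 60}}

```text
time_s: 15.85
tcp_pos: [0.5931, 0.1762, 0.1365]
eef_rot: [-180.0, -0.1, -12.7]
contact_force: [-2.5, 1.1, 7.0]
gripper_width: 0.0217
gripper_force: 60.0
```

```bash
python3 -c "
from h import *
shift(.593,.1756,.136,-12.8)
from plant import sensors;print(sensors.get_state()['moment'])"
```

```text
t 15.85 tcp [0.5931 0.1762 0.1365] [-1.7997e+02 -6.0000e-02 -1.2750e+01] | x -0.0000 y 0.0006 z 0.0005 spin 0.0010 | F [-2.5  1.1  7. ] w 0.0217 j6 42.6
[0.04373174 1.44072384 0.05931765]
```

>>> {"op": "drive_tool", "data": {"rows": [{"x": 0, "y": 0.0005, "z": 0.0005, "spin": 0.13, "fingers": -1}, {"x": 0, "y": 0.0005, "z": 0.0005, "spin": 0.26, "fingers": -1}, {"x": 0, "y": 0.0005, "z": 0.0005, "spin": 0.39, "fingers": -1}, {"x": 0, "y": 0.0005, "z": 0.0005, "spin": 0.52, "fingers": -1}, {"x": 0, "y": 0.0005, "z": 0.0005, "spin": 0.65, "fingers": -1}, {"x": 0, "y": 0.0005, "z": 0.0005, "spin": 0.78, "fingers": -1}, {"x": 0, "y": 0.0005, "z": 0.0005, "spin": 0.91, "fingers": -1}, {"x": 0, "y": 0.0005, "z": 0.0005, "spin": 1.04, "fingers": -1}, {"x": 0, "y": 0.0005, "z": 0.0005, "spin": 1.14, "fingers": -1}, {"x": 0, "y": 0.0005, "z": 0.0005, "spin": 1.22, "fingers": -1}]}}

```text
time_s: 17.1
tcp_pos: [0.5939, 0.1756, 0.1366]
eef_rot: [-179.8, 0.0, -82.8]
contact_force: [-0.3, -1.1, 8.5]
gripper_width: 0.0218
gripper_force: 60.0
```

```bash
python3 -c "
from h import *
shift(.593,.1756,.136,-87.8)
from plant import sensors;print(sensors.get_state()['moment'])"
```

```text
t 17.1 tcp [0.5939 0.1756 0.1366] [-1.7984e+02  1.0000e-02 -8.2800e+01] | x -0.0001 y 0.0009 z 0.0006 spin 0.0873 | F [-0.3 -1.1  8.5] w 0.0218 j6 -27.4
[-0.38776664  0.3606365   0.02808784]
```

>>> {"op": "drive_tool", "data": {"rows": [{"x": 0, "y": 0.0005, "z": 0.0005, "spin": 0.04, "fingers": -1}, {"x": 0, "y": 0.0005, "z": 0.0005, "spin": 0.08, "fingers": -1}, {"x": 0, "y": 0.0005, "z": 0.0005, "spin": 0.12, "fingers": -1}, {"x": 0, "y": 0.0005, "z": 0.0005, "spin": 0.15, "fingers": -1}, {"x": 0, "y": 0.0005, "z": 0.0005, "spin": 0.15, "fingers": -1}]}}

```text
time_s: 17.73
tcp_pos: [0.5935, 0.1756, 0.1362]
eef_rot: [-179.8, 0.0, -91.3]
contact_force: [0.7, -1.0, 7.6]
gripper_width: 0.0217
gripper_force: 60.0
```

```bash
python3 -c "
from h import *
shift(.593,.1756,.136,-87.8)
from plant import sensors;print(sensors.get_state()['moment'])"
```

```text
t 17.725 tcp [0.5935 0.1756 0.1362] [-1.7983e+02  4.0000e-02 -9.1250e+01] | x 0.0000 y 0.0005 z 0.0002 spin -0.0603 | F [ 0.7 -1.   7.6] w 0.0217 j6 -35.9
[-0.36383673  0.19655646 -0.01600202]
```

>>> {"op": "drive_tool", "data": {"rows": [{"x": 0, "y": 0.0003, "z": 0, "spin": 0.025, "fingers": -1}, {"x": 0, "y": 0.0003, "z": 0, "spin": 0.05, "fingers": -1}, {"x": 0, "y": 0.0003, "z": 0, "spin": 0.07, "fingers": -1}, {"x": 0, "y": 0.0003, "z": 0, "spin": 0.07, "fingers": -1}]}}

```text
time_s: 18.23
tcp_pos: [0.5925, 0.1758, 0.1361]
eef_rot: [-179.9, 0.0, -95.2]
contact_force: [-2.7, 0.8, 10.0]
gripper_width: 0.0217
gripper_force: 60.0
```

```bash
python3 -c "
from h import *
shift(.593,.1756,.144,-87.8)
from plant import sensors;print(sensors.get_state()['moment'])"
```

```text
t 18.225 tcp [0.5925 0.1758 0.1361] [-1.7989e+02  4.0000e-02 -9.5220e+01] | x 0.0002 y -0.0005 z -0.0079 spin -0.1295 | F [-2.7  0.8 10. ] w 0.0217 j6 -39.9
[0.24420552 1.37945376 0.39820011]
```

Stop felt (moment 0.4 N m). Backing off slightly and letting the spring lift it into the pocket.

>>> {"op": "drive_tool", "data": {"rows": [{"x": 0, "y": 0, "z": 0, "spin": -0.04, "fingers": -1}, {"x": 0, "y": 0, "z": 0, "spin": -0.08, "fingers": -1}, {"x": 0, "y": 0, "z": 0, "spin": -0.08, "fingers": -1}, {"x": 0, "y": 0, "z": -0.002, "spin": -0.08, "fingers": -1}, {"x": 0, "y": 0, "z": -0.004, "spin": -0.08, "fingers": -1}, {"x": 0, "y": 0, "z": -0.006, "spin": -0.08, "fingers": -1}, {"x": 0, "y": 0, "z": -0.0075, "spin": -0.08, "fingers": -1}, {"x": 0, "y": 0, "z": -0.0075, "spin": -0.08, "fingers": -1}]}}

```text
time_s: 19.23
tcp_pos: [0.5929, 0.1759, 0.1433]
eef_rot: [-179.9, 0.1, -90.7]
contact_force: [0.0, 0.5, 5.3]
gripper_width: 0.0213
gripper_force: 60.0
```

```bash
python3 -c "
from h import *
shift(.593,.1756,.144,-90)
from plant import sensors;print(sensors.get_state()['moment'])"
```

```text
t 19.225 tcp [0.5929 0.1759 0.1433] [-1.7986e+02  6.0000e-02 -9.0660e+01] | x 0.0003 y -0.0001 z -0.0007 spin -0.0115 | F [0.  0.5 5.3] w 0.0213 j6 -35.3
[ 0.20312058  0.1789545  -0.02567917]
```

>>> {"op": "drive_tool", "data": {"rows": [{"x": 0, "y": 0, "z": -0.001, "spin": 0, "fingers": -1}, {"x": 0, "y": 0, "z": -0.002, "spin": 0, "fingers": -1}, {"x": 0, "y": 0, "z": -0.002, "spin": 0, "fingers": -1}]}}

```text
time_s: 19.6
tcp_pos: [0.5928, 0.1759, 0.1439]
eef_rot: [-179.9, 0.0, -90.7]
contact_force: [4.8, 1.1, -3.4]
gripper_width: 0.0217
gripper_force: 60.0
```

```bash
python3 -c "
from h import *
shift(.593,.1756,.144,-90)"
```

```text
t 19.6 tcp [0.5928 0.1759 0.1439] [-1.7992e+02  4.0000e-02 -9.0690e+01] | x 0.0003 y -0.0002 z -0.0001 spin -0.0120 | F [ 4.8  1.1 -3.4] w 0.0217 j6 -35.3
```

Upward pull is blocked at the locked height, so it's locked. Releasing and retreating.

>>> {"op": "drive_tool", "data": {"rows": [{"x": 0, "y": 0, "z": 0.001, "spin": 0, "fingers": -1}, {"x": 0, "y": 0, "z": 0.001, "spin": 0, "fingers": 0}, {"x": 0, "y": 0, "z": 0.001, "spin": 0, "fingers": 0}, {"x": 0, "y": 0, "z": 0.001, "spin": 0, "fingers": 0}, {"x": 0, "y": 0, "z": 0.001, "spin": 0, "fingers": 0}, {"x": 0, "y": 0, "z": 0.001, "spin": 0, "fingers": 0}, {"x": 0, "y": 0, "z": -0.03, "spin": 0, "fingers": 0}, {"x": 0, "y": 0, "z": -0.07, "spin": 0, "fingers": 0}, {"x": 0, "y": 0, "z": -0.12, "spin": 0, "fingers": 0}, {"x": 0, "y": 0, "z": -0.14, "spin": 0, "fingers": 0}]}}

```text
time_s: 20.85
tcp_pos: [0.5928, 0.1758, 0.288]
eef_rot: [-179.8, 0.1, -90.7]
contact_force: [0.3, -0.4, -0.7]
gripper_width: 0.0439
gripper_force: 0.0
```

```bash
python3 -c "
from h import *
shift(.47,-0.2,.28,-90)"
```

```text
t 20.85 tcp [0.5928 0.1758 0.288 ] [-1.7976e+02  1.2000e-01 -9.0670e+01] | x 0.3772 y 0.1184 z 0.0080 spin -0.0117 | F [ 0.3 -0.4 -0.7] w 0.0439 j6 -35.3
```

>>> {"op": "drive_tool", "data": {"rows": [{"x": 0.03, "y": 0.05, "z": 0, "spin": 0, "fingers": 0}, {"x": 0.08, "y": 0.1, "z": 0, "spin": 0, "fingers": 0}, {"x": 0.13, "y": 0.12, "z": 0, "spin": 0, "fingers": 0}, {"x": 0.18, "y": 0.12, "z": 0, "spin": 0, "fingers": 0}, {"x": 0.23, "y": 0.12, "z": 0, "spin": 0, "fingers": 0}, {"x": 0.28, "y": 0.12, "z": 0, "spin": 0, "fingers": 0}, {"x": 0.33, "y": 0.12, "z": 0, "spin": 0, "fingers": 0}, {"x": 0.377, "y": 0.12, "z": 0, "spin": 0, "fingers": 0}, {"x": 0.377, "y": 0.12, "z": 0, "spin": 0, "fingers": 0}]}}

```text
time_s: 21.98
tcp_pos: [0.4668, -0.2026, 0.284]
eef_rot: [180.0, -0.0, -90.9]
contact_force: [-0.1, 0.6, 0.1]
gripper_width: 0.0441
gripper_force: 0.0
```

Run:
```python
from h import *
a=grab('top')['pixels'];b=grab('scene')['pixels']
cv2.imwrite('pics/f.png',np.hstack([cv2.resize(a[80:320,90:410],(400,300)),cv2.resize(b[150:330,200:440],(400,300))])[:,:,::-1])
```

```text
(no output)
```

View pics/f.png

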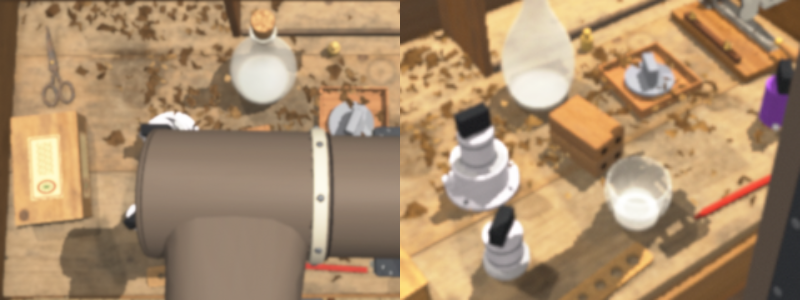

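The right panel shows the canister seated in the holder at about (475,155), upright with its bar turned. The cap is in the tray at (650,75), and the screw canister, block, bowl and bottle are where they were. Handing in.

```bash
python3 -c "
from plant import r
print(r.close_job())"
```

```text
the job is handed in; nothing more can be done
None
```

The dust cap is upright in the tray, and the two-lug canister is locked in the holder and released (an upward pull was blocked at the locked height). The other objects look unmoved in the last picture, and the job was handed in at about 22 s; no verdict was returned.

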